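# Back the indexing wheel off by one notch

## Task

The indexing wheel on the filing bench was wound one notch too far. With a fingertip, lift the red pawl clear of the wheel (its upright thumb tab is there for that), push the wheel backward, clockwise seen from above, by one notch (the yellow pegs are there for that), then push the pawl fully down again so that it sits in that next notch. Do not pick anything up, leave the brass collar on its post, and leave the loose tools and parts where they lie.

Things in the scene. Friction and masses are not known exactly. Their poses are not given: they have to be found in the camera images.
- fixture: The indexing fixture, bolted to the bench: a green base plate 210 (its x) by 275 mm (its y) by 12 mm thick. Its origin is at bench level straight under the axis of the wheel; its z is up; the plate runs from y = -100 to +175 mm and x = -105 to +105 mm. The pawl stands at its +y side.
- wheel (a joint): Angle of the ratchet wheel about its vertical axis (rad); positive is counter-clockwise seen from above. It starts near 0, in a notch. Notches lie at multiples of 0.785 (45 degrees); the pawl drops to the bottom of one while the wheel is within about 0.13 rad of it. Clockwise (negative, backward) is blocked while the pawl is down. Friction 0.15 N m: the wheel stays where it is left.
- wheel_top (a point): Centre of the steel ratchet wheel at the level of its flat top, 34 mm above the bench. The wheel lies flat, 180 mm in diameter. On its rim (radius 68 to 90 mm) 8 sloping teeth rise to 46 mm above the bench. A plain post, 22 mm in diameter, its top 70 mm above the bench, stands at this point and carries the collar.
- pawl (a joint): Angle of the red pawl about its level hinge (rad): 0 = down, nose at the bottom of a notch; 1.0 = raised as far as it goes; the nose clears the teeth from about 0.25 on. Pushing its thumb tab away from the wheel raises the nose, pushing it back towards the wheel lowers it. The hinge is stiff (0.06 N m): the pawl stays at whatever angle it is left.
- pawl_hinge (a point): Middle of the pawl's hinge line, which lies along the fixture's x at fixture y = 128 mm, 52 mm above the bench. With the pawl down its arm (14 mm wide, upper side 56 mm above the bench) reaches 58 mm level from here towards the wheel's axis, and the thumb tab stands straight up from here. The green cheeks beside it rise to 62 mm above the bench.
- tab_top (a point): Middle of the top edge of the pawl's red thumb tab, 60 mm from the hinge line (112 mm above the bench with the pawl down). The tab is 30 mm wide along the fixture's x and 6 mm thick along the fixture's y, flat from 14 to 60 mm above the hinge.
- peg0 (a point): Centre of the top of push peg 0: one of four yellow pegs that stand on the wheel, 90 degrees apart, 55 mm from its axis; at wheel angle 0 this one is at 45 degrees counter-clockwise from the fixture's x. 12 mm in diameter, 40 mm tall, top 74 mm above the bench.
- peg1 (a point): Centre of the top of push peg 1: one of four yellow pegs that stand on the wheel, 90 degrees apart, 55 mm from its axis; at wheel angle 0 this one is at 135 degrees counter-clockwise from the fixture's x. 12 mm in diameter, 40 mm tall, top 74 mm above the bench.
- peg2 (a point): Centre of the top of push peg 2: one of four yellow pegs that stand on the wheel, 90 degrees apart, 55 mm from its axis; at wheel angle 0 this one is at 225 degrees counter-clockwise from the fixture's x. 12 mm in diameter, 40 mm tall, top 74 mm above the bench.
- peg3 (a point): Centre of the top of push peg 3: one of four yellow pegs that stand on the wheel, 90 degrees apart, 55 mm from its axis; at wheel angle 0 this one is at 315 degrees counter-clockwise from the fixture's x. 12 mm in diameter, 40 mm tall, top 74 mm above the bench.
- collar: Loose brass collar on the wheel's centre post: 48 mm outside, 26 mm bore, 22 mm high, origin at the centre of its underside, 34 mm above the bench. It may turn with the wheel but stays on the post.
- blank: Loose aluminium blank, 22 mm in diameter, 32 mm high, standing on the base plate beside the pawl; origin at the centre of its underside. Leave alone.
- file: Loose flat file lying on the bench left of the fixture, 300 mm long, handle towards its -x; origin on its underside, 120 mm from the handle end. Leave alone.
- wrench: Loose open wrench lying on the bench right of the fixture; origin at the middle of its underside. Leave alone.
- brush: Loose hand brush lying on the bench right of the fixture; origin at the middle of its underside. Leave alone.
- oil: Loose yellow oil bottle, 60 mm in diameter, 130 mm tall, standing on the bench to the left, near the robot; origin at the centre of its underside. Leave alone.
- eye_bar: Loose machined bar with an eye at its +x end, about 215 mm long, lying at the left of the bench; origin near its middle, on the underside. Leave alone.
There are look-alikes about, which are no part of the job. Several things have the shape of the collar; the one meant has the colours described above.

How it is judged:
By the outcome, as a careful person would: the job done as asked, in the order asked, and still so for the second after the job is handed in, with the robot touching nothing.
It also fails if it takes over 51 s, if anything falls off the work surface, if the arm or the gripper's body presses on something with over 40 N, if the wrist force passes 120 N, or if a joint passes its speed limit or range.

## Robot

A 6-joint arm with a two-finger parallel gripper is mounted at the origin on the work surface. World frame = base frame: x ahead of the robot, y to its left, z up, the work surface at z = 0. Lengths are in m, angles in rad, forces in N, time in s.
With the tool pointing down it reaches from about 0.3 to 0.75 m from the base axis. Payload 8.5 kg.
Tool frame: the origin (TCP) lies midway between the tips of the shut fingers; the grasp point (between the pads) lies 19 mm behind it (env.hold_point_z is the distance from the TCP to the grasp point, in m); z points along the fingers, y is the direction in which the jaws open and shut (so a half turn about z gives the same grasp; the last joint's range is limited). The gripper opens to 85 mm and grips with 20 to 120 N. Pads are 22 mm wide; open, the fingers measure 114 mm over their backs; the gripper's body (76 mm by 85 mm) begins 54 mm behind the grasp point. The pads swing forward as they close: fully open they stand 13 mm farther back than shut.
Start: joints at [-1.417, 0.381, 1.297, -0, 1.464, -0.215], TCP at [0.198, -0.513, 0.231] pointing down, gripper open.
Joint ranges: [-3.11, 3.11], [-0.89, 2.33], [0.22, 2.48], [-1.42, 4.56], [0.17, 2.85], [-2.88, 2.88]. Speed limits (rad/s): [2.39, 2.39, 3.14, 3.14, 3.14, 3.14].

## Interface

Orientations are given as a rotation vector (axis times angle).
In Python, from bench import env gives the robot as it stands.
- The arm moves only by the shell command python3 -m pendant 'ROWS'. ROWS is JSON, a list of rows, each an object of numbers: "ax", "ay", "az": the turn, a rotation vector about the tool's x, y, z in degrees; "dx", "dy", "dz": the shift along the tool's x, y, z in mm; "jaw": the gripper command: -1 is fully open, 1 is shut, values between are in proportion. A call has 1 to 8 rows; each row is the pose to reach, as a shift and turn from the pose measured when the call began, along the tool's axes at that moment; what a row does not reach only later rows make up. A row lasts 1/8 s, in which the tool goes at most 62.5 mm and 10.7 degrees, less where a joint would pass 70% of its speed; a pose out of reach is approached as far as the arm can. A call with a gripper value outside its range is refused whole. The fingers move at their own pace and stop on an object; the grip force is fixed at half the most. Time passes only in rows, so rows that repeat a pose let the fingers close. It gives the time, the measured TCP pose, the force and the opening at its end, in the units of the state.
- env.observe(): the state, without advancing time (a new reading comes with each control period).
- env.snapshot(name): name is "side" or "top" or "wrist"; returns a dict with "img" (384x512x3 uint8, red, green, blue), "fovy" (degrees; the focal length in pixels is half the picture's height over the tangent of half this angle, whatever the lens; pixels are square), "cx", "cy" (the principal point, pixels), "k1" (the pictures are not rectified: a ray, as slopes to the right and down, at radius r is drawn at 1 + k1 r^2 times it, then the intrinsics apply), "R" (3x3) and "t" (3): a world point X has camera coordinates R X + t; the wrist camera has in their place "hand_eye" (4x4, takes a point from camera to tool coordinates, whose origin is the TCP and whose axes are the flange's). Camera axes: x right, y down, z forward; pixel columns grow to the right and rows downward; lengths in m; the calibration is good to about 2 mm. A picture is of the moment at which its call begins: read the wrist's pose just before it. There is no depth.
- env.close_job(): hands the job in, once; it reports no verdict.
The state is a dict: "t": time; "qpos": joint angles; "dq": joint speeds; "joint_torque": joint torques, N m; "position": TCP position; "orientation": TCP orientation; "force": force on the tool from outside, world axes, zero at the start; "ft_torque": the same for the moment, N m; "opening": opening from 0.0 (shut) to 1.0 (fully open).
Only numpy, scipy, OpenCV 4.12 (cv2) and the standard library are available. Lean on these libraries where they do the work, as an engineer would, in place of code of your own. Each camera call takes 0.05 s, during which the arm holds its last target. There are 200 camera calls.

## Working session

There is one attempt and no reset: what is moved stays moved. The work goes in short steps, Python scripts to look and compute and a shell command to move; the robot and the scene stay as the last step left them, time stands still between calls to the robot, and variables do not carry over. Pictures are saved under pics/ and viewed, about 8 in all and at most 12, crops included, and the job is handed in when it is done.

```bash
mkdir -p pics; ls
cat > h.py <<'E'
import numpy as np, cv2
from bench import env
from scipy.spatial.transform import Rotation as Ro
def snap(n):
    o=env.observe(); s=env.snapshot(n); s['o']=o
    im=s['img']; f=im.shape[0]/2/np.tan(np.radians(s['fovy'])/2)
    s['f']=f
    if n=='wrist':
        T=np.eye(4); T[:3,:3]=Ro.from_rotvec(o['orientation']).as_matrix(); T[:3,3]=o['position']
        W=T@np.array(s['hand_eye']); s['R']=W[:3,:3].T; s['t']=-W[:3,:3].T@W[:3,3]
    s['R']=np.array(s['R']); s['t']=np.array(s['t'])
    return s
def ray(s,u,v):
    x=np.array([(u-s['cx'])/s['f'],(v-s['cy'])/s['f']]); y=x.copy()
    for _ in range(20): y=x/(1+s['k1']*(y@y))
    return -s['R'].T@s['t'], s['R'].T@np.array([y[0],y[1],1])
def onz(s,u,v,z):
    c,d=ray(s,u,v); return c+d*(z-c[2])/d[2]
def tri(s1,p1,s2,p2):
    c1,d1=ray(s1,*p1);c2,d2=ray(s2,*p2)
    d1/=np.linalg.norm(d1);d2/=np.linalg.norm(d2)
    a=np.linalg.lstsq(np.c_[d1,-d2],c2-c1,rcond=None)[0]
    A=c1+a[0]*d1;B=c2+a[1]*d2
    return (A+B)/2,np.linalg.norm(A-B)
def proj(s,X):
    p=s['R']@np.array(X)+s['t']; y=p[:2]/p[2]; y=y*(1+s['k1']*(y@y)); return y*s['f']+[s['cx'],s['cy']]
def blobs(s,kind,amin=15):
    h=cv2.cvtColor(s['img'],cv2.COLOR_RGB2HSV)
    lo,hi={'y':((20,120,90),(35,255,255)),'r':((0,140,60),(8,255,255)),'g':((40,60,30),(90,255,255))}[kind]
    m=cv2.inRange(h,lo,hi)
    if kind=='r': m|=cv2.inRange(h,(172,140,60),(180,255,255))
    n,l,st,c=cv2.connectedComponentsWithStats(m)
    return m,[(st[i].tolist(),c[i].round(1).tolist()) for i in range(1,n) if st[i][4]>=amin]
def save(s,n,box=None,k=1):
    im=s['img'][...,::-1]
    if box: im=im[box[1]:box[3],box[0]:box[2]]
    cv2.imwrite('pics/'+n,cv2.resize(im,None,fx=k,fy=k,interpolation=cv2.INTER_CUBIC))
E
python3 - <<'E'
from h import *
a=snap('top');b=snap('side')
for s,n in((a,'top'),(b,'side')):
    print(n,(-s['R'].T@s['t']).round(3))
    for k in 'yr': print(k,blobs(s,k)[1])
im=np.hstack([cv2.resize(a['img'],None,fx=.78,fy=.78),cv2.resize(b['img'],None,fx=.78,fy=.78)])
cv2.imwrite('pics/p1.png',im[...,::-1])
print(env.observe())
np.save('a.npy',a,allow_pickle=True);np.save('b.npy',b,allow_pickle=True)
E
```

```text
pics
top [0.386 0.018 1.198]
y [([295, 163, 4, 7, 23], [296.2, 165.7]), ([282, 177, 18, 19, 182], [290.8, 185.9]), ([269, 178, 5, 6, 24], [271.1, 180.3]), ([309, 188, 5, 6, 22], [311.3, 190.6]), ([284, 203, 5, 6, 20], [286.2, 205.3]), ([166, 259, 23, 25, 320], [178.7, 270.8]), ([7, 314, 45, 65, 2477], [30.0, 344.2])]
r [([245, 196, 24, 17, 151], [256.0, 203.4]), ([169, 269, 11, 10, 91], [173.8, 273.5]), ([0, 312, 22, 67, 555], [4.2, 341.6])]
side [ 0.256 -0.861  0.635]
y [([194, 152, 11, 29, 113], [200.3, 162.7]), ([276, 190, 5, 10, 36], [277.9, 194.7]), ([258, 199, 4, 14, 50], [259.5, 205.5]), ([295, 201, 5, 13, 49], [296.8, 207.0]), ([271, 203, 15, 22, 137], [277.8, 212.5])]
r [([225, 38, 77, 78, 4790], [263.0, 74.2]), ([248, 171, 17, 30, 195], [254.0, 184.8]), ([0, 340, 129, 44, 3953], [71.7, 366.9])]
{'t': 0.1, 'qpos': array([-1.41730157e+00,  3.81126749e-01,  1.29813218e+00, -1.39429208e-05,
        1.46362883e+00, -2.15333874e-01]), 'dq': array([ 7.92675629e-04, -1.60752007e-03, -3.20044301e-03, -1.91056338e-03,
       -1.42263970e-03, -1.54251610e-05]), 'joint_torque': array([ 4.44841571e-03, -4.49223053e+01, -2.31653935e+01, -1.17244490e-04,
        3.65006410e-03,  1.85590073e-05]), 'position': array([ 0.1982243 , -0.51276019,  0.23079234]), 'orientation': array([-3.08704984e+00, -5.75841255e-01, -4.11103072e-05]), 'force': array([-0.30350457, -0.72735409,  0.77422325]), 'ft_torque': array([-0.02955861,  0.02961691, -0.03798477]), 'opening': 1.001060525996077}
```

View pics/p1.png

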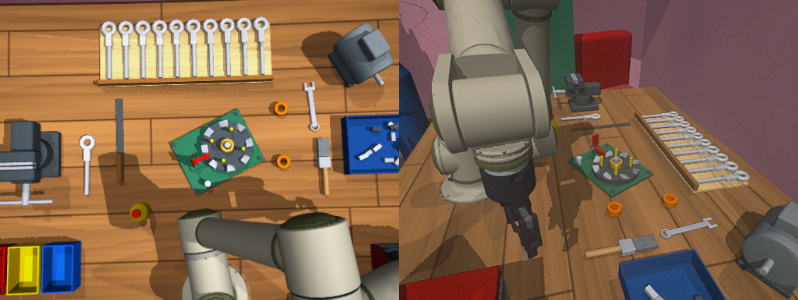

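Top view: the fixture is centred near (290,186), with the red pawl at (256,203), the brass collar at (291,186) on the wheel's post, and the blank at about (266,235). The orange rings at (358,138) and (363,206) are collar look-alikes that lie on the bench, off the post. I'll measure next.

```bash
python3 - <<'E'
from h import *
a=np.load('a.npy',allow_pickle=True).item();b=np.load('b.npy',allow_pickle=True).item()
P=[(296.2,165.7),(271.1,180.3),(311.3,190.6),(286.2,205.3)]
Q=[onz(a,*p,.07) for p in P]
for q in Q: print(q.round(4), 'side px',proj(b,q).round(1))
C=np.mean(Q,0);print('C',C.round(4),[np.linalg.norm(q-C).round(4) for q in Q])
print([np.degrees(np.arctan2(*(q-C)[1::-1])).round(1) for q in Q])
for p,s in zip(P[:3],[(277.9,192.5),(259.5,201),(296.8,203)]):
    print(tri(a,p,b,s))
m,_=blobs(a,'r');m2,_=blobs(b,'r')
# top of tab
ys,xs=np.nonzero(m[190:220,240:275]);print('red top pix',cv2.minAreaRect(np.c_[xs+240,ys+190].astype(np.float32)))
save(a,'p2a.png',(215,140,345,250),5)
save(b,'p2b.png',(215,150,345,250),5)
E
cd pics; python3 -c "
import cv2,numpy as np
a=cv2.imread('p2a.png');b=cv2.imread('p2b.png')
b=cv2.copyMakeBorder(b,0,50,0,0,0)
cv2.imwrite('p2.png',cv2.resize(np.hstack([a,b]),(800,338)))"
```

```text
[ 0.5615 -0.0727  0.07  ] side px [296.2 203. ]
[ 0.5246 -0.0052  0.07  ] side px [277.6 192.2]
[ 0.4942 -0.1101  0.07  ] side px [277.4 213.2]
[ 0.4573 -0.0428  0.07  ] side px [258.9 201.5]
C [ 0.5094 -0.0577  0.07  ] [np.float64(0.0542), np.float64(0.0547), np.float64(0.0546), np.float64(0.0542)]
[np.float64(-16.1), np.float64(73.9), np.float64(-106.2), np.float64(164.0)]
(array([ 0.53167121, -0.06462753,  0.10908129]), np.float64(0.04795969475286233))
(array([ 0.49903305, -0.00105785,  0.04325868]), np.float64(0.058026179247282934))
(array([ 0.5177425 , -0.11469444,  0.10200101]), np.float64(0.05523203914449843))
red top pix ((255.7122039794922, 201.50978088378906), (11.408276557922363, 23.853668212890625), 57.094757080078125)
```

View pics/p2.png

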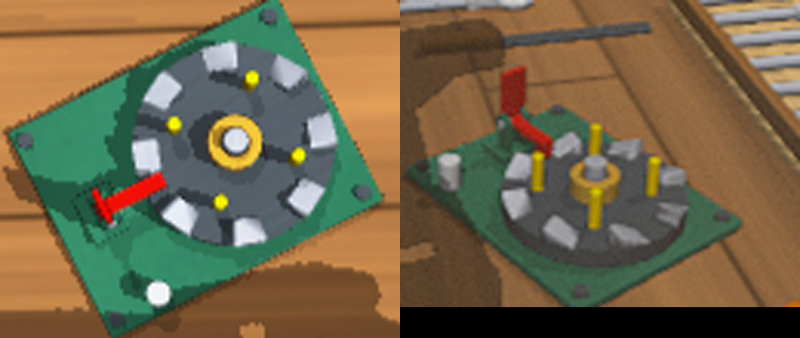

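The peg points at z=0.07 reproject into the side view to within 1 px. My first triangulation printout paired the wrong pegs. In the crop, the meant collar is the brass ring on the post. Next I'll check the plate orientation, the tab and the tool axes.

Run:
```python
from h import *
a=np.load('a.npy',allow_pickle=True).item();b=np.load('b.npy',allow_pickle=True).item()
P=[(296.2,165.7),(271.1,180.3),(311.3,190.6),(286.2,205.3)]
for p,s in zip(P,[(296.8,203.5),(277.9,192.5),(277.8,213),(259.5,201.5)]):
    X,e=tri(a,p,b,s);print('peg',X.round(4),e.round(4))
m,_=blobs(a,'g'); n,l,st,c=cv2.connectedComponentsWithStats(m); i=1+st[1:,4].argmax()
cs,_=cv2.findContours((l==i).astype(np.uint8),cv2.RETR_EXTERNAL,cv2.CHAIN_APPROX_NONE)
k=max(cs,key=cv2.contourArea)[:,0]
w=np.array([onz(a,*p,.012)[:2] for p in k]).astype(np.float32)*1000
print('plate rect mm',cv2.minAreaRect(w))
m2,_=blobs(b,'r');n2,l2,st2,_=cv2.connectedComponentsWithStats(m2)
j=l2[185,252] or l2[175,252];ys,xs=np.nonzero(l2==j);print('side tab top rows',[(y,xs[ys==y].min(),xs[ys==y].max()) for y in range(170,186)])
ys,xs=np.nonzero(m[0:1]) if 0 else np.nonzero(blobs(a,'r')[0][190:220,240:275])
print('top red rows',[(y+190,xs[ys==y].min()+240,xs[ys==y].max()+240) for y in np.unique(ys)])
C=np.array([.5094,-.0577,0])
for psi in (26,29):
    p=np.radians(psi);ex=np.array([np.cos(p),np.sin(p),0]);ey=np.array([-ex[1],ex[0],0])
    T=C+.128*ey+[0,0,.112];print(psi,'tab',T.round(4),proj(a,T).round(1),proj(b,T).round(1),'hinge',proj(a,T-[0,0,.06]).round(1),'nose',proj(a,C+.07*ey+[0,0,.056]).round(1))
o=env.observe();R=Ro.from_rotvec(o['orientation']).as_matrix();print(R.round(3))
```

```text
peg [ 0.5626 -0.0731  0.0682] 0.0016
peg [ 0.5252 -0.0053  0.069 ] 0.001
peg [ 0.4947 -0.1102  0.0706] 0.0012
peg [ 0.4582 -0.043   0.07  ] 0.0017
plate rect mm ((493.5953369140625, -23.89263916015625), (208.64842224121094, 273.564453125), 25.4442138671875)Traceback (most recent call last):
  File "<stdin>", line 12, in <module>
    return umr_minimum(a, axis, None, out, keepdims, initial, where)
ValueError: zero-size array to reduction operation minimum which has no identity
```

The plate rectangle measures 208.6×273.6 mm, which fits. Its yaw is 25.4°, and the centre it gives agrees with the pegs to 0.3 mm. The wheel stands at about +3.5°. Now I'll work out the first move.

```bash
cat >> h.py <<'E'
psi=np.radians(25.44);C=np.array([.5096,-.0577,0.])
ex=np.array([np.cos(psi),np.sin(psi),0]);ey=np.array([-ex[1],ex[0],0])
def W(x,y,z): return C+(x*ex+y*ey)/1000+[0,0,z/1000]
def go(x,y,z):
    "tool shift in mm to fixture point (mm), plus current fixture coords and tool x axis in fixture deg"
    o=env.observe();R=Ro.from_rotvec(o['orientation']).as_matrix();d=W(x,y,z)-o['position']
    p=o['position']-C
    print('t',round(o['t'],2),'tcp fix',(np.array([p@ex,p@ey,p[2]])*1000).round(1),'F',o['force'].round(1),'open',round(o['opening'],2))
    print('toolx deg in fixture',np.degrees(np.arctan2(R[:,0]@ey,R[:,0]@ex)).round(1),'tooly',np.degrees(np.arctan2(R[:,1]@ey,R[:,1]@ex)).round(1),'tz',R[:,2].round(3))
    print('shift',(R.T@d*1000).round(1))
E
python3 - <<'E'
from h import *
a=np.load('a.npy',allow_pickle=True).item();b=np.load('b.npy',allow_pickle=True).item()
T=W(0,128,112);print(T,proj(a,T),proj(b,T),'nose',proj(a,W(0,70,56)),'edges',[proj(b,W(s,128,112)).round(1) for s in(-15,15)])
m2,_=blobs(b,'r');ys,xs=np.nonzero(m2[165:205,240:275]);print([(y+165,xs[ys==y].min()+240,xs[ys==y].max()+240) for y in np.unique(ys)][:8])
go(0,95,200)
E
```

```text
[0.45461559 0.05788856 0.112     ] [247.29804716 206.45387973] [250.7729249  172.61164829] nose [267.51657152 197.85574973] edges [array([246.9, 174.1]), array([254.6, 171.2])]
[(np.int64(171), np.int64(254), np.int64(254)), (np.int64(172), np.int64(251), np.int64(255)), (np.int64(173), np.int64(248), np.int64(255)), (np.int64(174), np.int64(248), np.int64(255)), (np.int64(175), np.int64(248), np.int64(255)), (np.int64(176), np.int64(248), np.int64(255)), (np.int64(177), np.int64(248), np.int64(255)), (np.int64(178), np.int64(248), np.int64(255))]
t 0.1 tcp fix [-476.7 -277.2  230.8] F [-0.3 -0.7  0.8] open 1.0
toolx deg in fixture -4.3 tooly -94.3 tz [-0.     0.001 -1.   ]
shift [ 447.4 -406.9   31.4]
```

```bash
python3 -m pendant '[{"dx":110,"dy":-100,"dz":10,"az":-4.3,"jaw":1},{"dx":220,"dy":-200,"dz":20,"az":-4.3,"jaw":1},{"dx":447,"dy":-407,"dz":30,"az":-4.3,"jaw":1},{"dx":447,"dy":-407,"dz":30,"az":-4.3,"jaw":1},{"dx":447,"dy":-407,"dz":30,"az":-4.3,"jaw":1},{"dx":447,"dy":-407,"dz":30,"az":-4.3,"jaw":1},{"dx":447,"dy":-407,"dz":30,"az":-4.3,"jaw":1},{"dx":447,"dy":-407,"dz":30,"az":-4.3,"jaw":1}]'; python3 -c "
from h import *
go(0,95,200)"
```

```text
t 0.1 tcp fix [-476.7 -277.2  230.8] F [-0.3 -0.7  0.8] open 1.0
toolx deg in fixture -4.3 tooly -94.3 tz [-0.     0.001 -1.   ]
shift [ 447.4 -406.9   31.4]$[0]: bad value
```

```bash
python3 -m pendant '[{"ax":0,"ay":0,"az":-4.3,"dx":45,"dy":-41,"dz":3,"jaw":1.0},{"ax":0,"ay":0,"az":-4.3,"dx":90,"dy":-82,"dz":6,"jaw":1.0},{"ax":0,"ay":0,"az":-4.3,"dx":135,"dy":-123,"dz":10,"jaw":1.0},{"ax":0,"ay":0,"az":-4.3,"dx":180,"dy":-164,"dz":13,"jaw":1.0},{"ax":0,"ay":0,"az":-4.3,"dx":225,"dy":-205,"dz":16,"jaw":1.0},{"ax":0,"ay":0,"az":-4.3,"dx":270,"dy":-246,"dz":19,"jaw":1.0},{"ax":0,"ay":0,"az":-4.3,"dx":315,"dy":-287,"dz":22,"jaw":1.0},{"ax":0,"ay":0,"az":-4.3,"dx":360,"dy":-328,"dz":25,"jaw":1.0}]'; python3 -c "
from h import *
go(0,95,200)"
```

```text
t: 1.1
position: [0.4163, -0.0751, 0.2062]
orientation: [-3.063, -0.691, -0.0]
force: [-0.1, -0.3, 0.3]
opening: 0.001
t 1.1 tcp fix [-91.7  24.4 206.2] F [-0.1 -0.3  0.3] open 0.0
toolx deg in fixture -0.0 tooly -90.0 tz [-0.     0.001 -1.   ]
shift [ 91.7 -70.6   6.3]
```

```bash
python3 -m pendant '[{"ax":0,"ay":0,"az":0,"dx":40,"dy":-30,"dz":15,"jaw":1},{"ax":0,"ay":0,"az":0,"dx":80,"dy":-55,"dz":30,"jaw":1},{"ax":0,"ay":0,"az":0,"dx":92,"dy":-61,"dz":55,"jaw":1},{"ax":0,"ay":0,"az":0,"dx":92,"dy":-61,"dz":65,"jaw":1}]'
python3 - <<'E'
from h import *
go(0,90,88)
w=snap('wrist');s=snap('side');save(w,'w1.png')
m,bl=blobs(w,'r');print('red',bl)
for n,X in dict(tl=W(-15,128,112),tr=W(15,128,112),nose=W(0,70,56),p0=W(38.9,38.9,74)).items(): print(n,proj(w,X).round(1))
im=np.hstack([w['img'],cv2.resize(s['img'][130:260,200:345],None,fx=384/130*1,fy=384/130)])
cv2.imwrite('pics/p3.png',cv2.resize(im,(800,int(800*im.shape[0]/im.shape[1])))[...,::-1])
E
```

```text
t: 1.6
position: [0.4728, 0.0203, 0.14]
orientation: [-3.062, -0.693, 0.003]
force: [-0.0, 0.1, 0.2]
opening: -0.001
t 1.6 tcp fix [  0.2  86.3 140. ] F [-0.   0.1  0.2] open -0.0
toolx deg in fixture 0.1 tooly -89.9 tz [-0.003  0.002 -1.   ]
shift [-0.1 -3.6 52. ]
red [([172, 184, 106, 70, 3013], [214.9, 206.9])]
tl [179.5 255.2]
tr [176.4 203.1]
nose [278.6 200. ]
p0 [332.8 147.9]
```

View pics/p3.png

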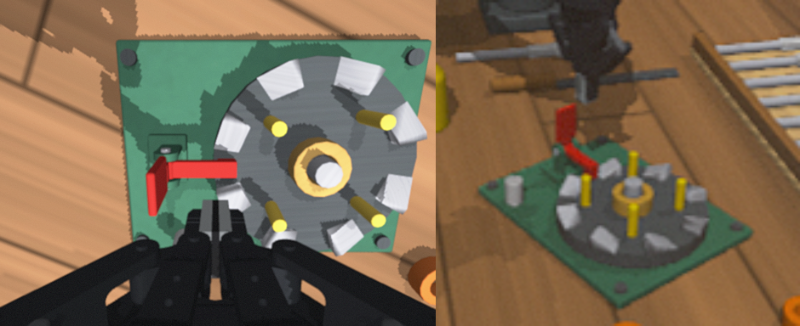

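The wrist view shows the tab's top edge at rows 184–254 and column ~172 (unscaled), within about 2 mm of the model, with the fingertip on the wheel side. I'll descend and push the tab outward.

```bash
python3 -m pendant '[{"ax":0,"ay":0,"az":0,"dx":0,"dy":-2,"dz":30,"jaw":1},{"ax":0,"ay":0,"az":0,"dx":0,"dy":-4,"dz":52,"jaw":1},{"ax":0,"ay":0,"az":0,"dx":0,"dy":-12,"dz":52,"jaw":1},{"ax":0,"ay":0,"az":0,"dx":0,"dy":-20,"dz":52,"jaw":1},{"ax":0,"ay":0,"az":0,"dx":0,"dy":-28,"dz":52,"jaw":1},{"ax":0,"ay":0,"az":0,"dx":0,"dy":-36,"dz":52,"jaw":1},{"ax":0,"ay":0,"az":0,"dx":0,"dy":-44,"dz":52,"jaw":1},{"ax":0,"ay":0,"az":0,"dx":0,"dy":-50,"dz":52,"jaw":1}]'
python3 - <<'E'
from h import *
go(0,90,140)
s=snap('side');save(s,'p4.png',(220,140,320,240),5)
print(blobs(s,'r')[1])
E
```

```text
t: 2.7
position: [0.4507, 0.065, 0.0888]
orientation: [-3.063, -0.691, 0.003]
force: [1.0, -2.0, -0.5]
opening: -0.001
t 2.7 tcp fix [ -0.5 136.1  88.8] F [ 1.  -2.  -0.5] open -0.0
toolx deg in fixture -0.0 tooly -90.0 tz [-0.002  0.001 -1.   ]
shift [  0.4  46.  -51.3]
[([225, 38, 76, 78, 3375], [270.2, 68.7]), ([134, 113, 32, 10, 248], [150.2, 117.7]), ([190, 145, 8, 8, 56], [193.6, 148.4]), ([242, 172, 23, 22, 144], [252.4, 184.6]), ([0, 341, 132, 43, 4023], [72.6, 366.8])]
```

View pics/p4.png

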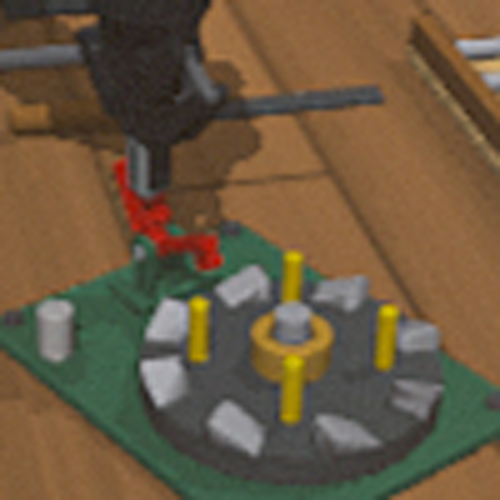

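The pawl is raised (tab leaning out at crop (130,185), nose at (208,255) clear of the wheel). I'll push a little further, then back off and rise.

```bash
python3 -m pendant '[{"ax":0,"ay":0,"az":0,"dx":0,"dy":-4,"dz":0,"jaw":1},{"ax":0,"ay":0,"az":0,"dx":0,"dy":-8,"dz":0,"jaw":1},{"ax":0,"ay":0,"az":0,"dx":0,"dy":-8,"dz":0,"jaw":1},{"ax":0,"ay":0,"az":0,"dx":0,"dy":0,"dz":-2,"jaw":1},{"ax":0,"ay":0,"az":0,"dx":0,"dy":0,"dz":-30,"jaw":1},{"ax":0,"ay":0,"az":0,"dx":0,"dy":30,"dz":-50,"jaw":1},{"ax":0,"ay":0,"az":10,"dx":0,"dy":70,"dz":-50,"jaw":1},{"ax":0,"ay":0,"az":20,"dx":0,"dy":120,"dz":-50,"jaw":1}]'
python3 - <<'E'
from h import *
go(0,90,140)
s=snap('side');save(s,'x5.png',(220,140,320,240),5)
print(blobs(s,'r')[1])
a=snap('top')
Cc=C
m,bl=blobs(a,'y');print([q for q in bl if 255<q[1][0]<325 and 150<q[1][1]<220]);
for x,y in((38.9,38.9),(-38.9,38.9),(-38.9,-38.9),(38.9,-38.9)): print(proj(a,W(x,y,74)).round(1))
# pawl angle: project nose/tab for angles
for th in (.4,.5,.6,.7,.8): print(th,'side tabtop',[proj(s,W(q,128+60*np.sin(th),52+60*np.cos(th))).round(1) for q in(-15,15)],'nose',proj(s,W(0,128-58*np.cos(th),56+58*np.sin(th))).round(1))
# peg2 push plan (fixture frame), tip half-size ~14.5 in y, 11 in x
for wh in (3.5,-45): 
    t=np.radians(225+wh); print(wh,(55*np.array([np.cos(t),np.sin(t)])).round(1))
E
```

```text
t: 3.75
position: [0.5025, -0.0444, 0.1389]
orientation: [-3.137, -0.141, 0.003]
force: [0.2, 1.1, -0.4]
opening: 0.004
t 3.75 tcp fix [ -0.7  15.1 138.9] F [ 0.2  1.1 -0.4] open 0.0
toolx deg in fixture -20.3 tooly -110.3 tz [-0.002  0.002 -1.   ]
shift [-25.4 -70.5  -0.9]
[([239, 38, 59, 34, 966], [275.9, 49.1]), ([234, 96, 18, 10, 79], [240.8, 101.5]), ([258, 108, 5, 8, 24], [260.0, 111.5]), ([149, 113, 17, 9, 127], [157.6, 117.3]), ([190, 145, 8, 8, 55], [193.5, 148.3]), ([241, 170, 23, 22, 194], [250.1, 180.9]), ([0, 340, 132, 44, 4032], [72.7, 366.8])]
[]
[271.3 178.8]
[284.9 205.1]
[311.3 191.6]
[297.6 165.5]
0.4 side tabtop [array([242.4, 172.5]), array([250. , 169.7])] nose [261.5 189. ]
0.5 side tabtop [array([241.4, 172.5]), array([249. , 169.7])] nose [261.  187.2]
0.6 side tabtop [array([240.4, 172.8]), array([248., 170.])] nose [260.4 185.4]
0.7 side tabtop [array([239.6, 173.2]), array([247.1, 170.4])] nose [259.7 183.6]
0.8 side tabtop [array([238.8, 173.8]), array([246.3, 171. ])] nose [258.9 181.9]
3.5 [-36.4 -41.2]
-45 [-55.   0.]
```

Side-view tab edge at column 241 gives a pawl angle of about 0.55, so it is raised and stays there. Next, peg 2: I'll turn the tool and go to its counter-clockwise side.

```bash
python3 -m pendant '[{"ax":0,"ay":0,"az":-9,"dx":1,"dy":20,"dz":0,"jaw":1},{"ax":0,"ay":0,"az":-18,"dx":3,"dy":40,"dz":0,"jaw":1},{"ax":0,"ay":0,"az":-27,"dx":4,"dy":60,"dz":0,"jaw":1},{"ax":0,"ay":0,"az":-36,"dx":5,"dy":87,"dz":0,"jaw":1},{"ax":0,"ay":0,"az":-44.5,"dx":6,"dy":87,"dz":0,"jaw":1},{"ax":0,"ay":0,"az":-44.5,"dx":6,"dy":87,"dz":30,"jaw":1},{"ax":0,"ay":0,"az":-44.5,"dx":6,"dy":87,"dz":60,"jaw":1}]'
python3 - <<'E'
from h import *
u=np.array([-.411,.912]);r=np.array([-.912,-.411])
go(*(-52*u+51*r),54); go(*(8*u+51*r),54)
w=snap('wrist');s=snap('side')
im=np.hstack([w['img'],cv2.resize(s['img'][130:260,200:345],None,fx=384/130*1,fy=384/130)])
cv2.imwrite('pics/p5.png',cv2.resize(im,(800,int(800*im.shape[0]/im.shape[1])))[...,::-1])
E
```

```text
t: 4.72
position: [0.5173, -0.1335, 0.0778]
orientation: [-2.852, -1.316, 0.0]
force: [0.4, -0.3, 0.1]
opening: -0.001
t 4.72 tcp fix [-25.6 -71.7  77.8] F [ 0.4 -0.3  0.1] open -0.0
toolx deg in fixture 24.1 tooly -65.9 tz [-0.001  0.001 -1.   ]
shift [ 1.8 -2.9 23.8]
t 4.72 tcp fix [-25.6 -71.7  77.8] F [ 0.4 -0.3  0.1] open -0.0
toolx deg in fixture 24.1 tooly -65.9 tz [-0.001  0.001 -1.   ]
shift [  1.6 -62.9  23.8]
```

View pics/p5.png

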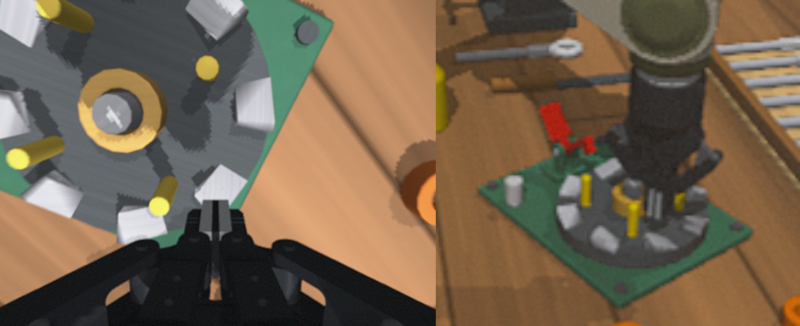

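The fingertip (215,205) stands beside peg 2 (163,200) on the correct side, and it will push to the left in the wrist image. I'll descend and push most of the way.

```bash
python3 -m pendant '[{"ax":0,"ay":0,"az":0,"dx":2,"dy":-3,"dz":24,"jaw":1},{"ax":0,"ay":0,"az":0,"dx":2,"dy":-10,"dz":24,"jaw":1},{"ax":0,"ay":0,"az":0,"dx":2,"dy":-17,"dz":24,"jaw":1},{"ax":0,"ay":0,"az":0,"dx":2,"dy":-24,"dz":24,"jaw":1},{"ax":0,"ay":0,"az":0,"dx":2,"dy":-31,"dz":24,"jaw":1},{"ax":0,"ay":0,"az":0,"dx":2,"dy":-38,"dz":24,"jaw":1},{"ax":0,"ay":0,"az":0,"dx":2,"dy":-45,"dz":24,"jaw":1},{"ax":0,"ay":0,"az":0,"dx":2,"dy":-50,"dz":24,"jaw":1}]'
cat >> h.py <<'E'
def wheel(s,z=.074):
    for st,c in blobs(s,'y',12)[1]:
        X=onz(s,*c,z)-C; r=np.hypot(*X[:2])*1000
        if r<90: print(c,st[2:],'r',r.round(1),'ang',np.degrees(np.arctan2(X@ey,X@ex)).round(1))
E
python3 - <<'E'
from h import *
go(0,0,54)
w=snap('wrist');print('wrist');wheel(w);s=snap('side');print('side');wheel(s,.065)
a=snap('top');print('top');wheel(a,.07)
E
```

```text
t: 5.82
position: [0.479, -0.0981, 0.0526]
orientation: [-2.848, -1.313, 0.005]
force: [4.7, -1.1, 1.5]
opening: 0.003
t 5.83 tcp fix [-45.  -23.4  52.6] F [ 4.7 -1.1  1.5] open 0.0
toolx deg in fixture 24.1 tooly -65.9 tz [-0.005  0.004 -1.   ]
shift [50.6 -3.  -1.4]
wrist
[291.1, 11.4] [37, 28, 733] r 47.1 ang 6.7
[109.7, 98.0] [67, 35, 1772] r 50.9 ang 93.4
[279.4, 116.2] [15, 25, 144] r 16.3 ang -18.6
[375.1, 186.2] [56, 47, 1576] r 48.6 ang -81.6
[207.1, 260.6] [36, 61, 1205] r 46.5 ang -176.3
side
[290.6, 202.0] [4, 8, 25] r 40.2 ang -25.0
[264.3, 213.6] [4, 14, 48] r 63.7 ang -166.6
[281.4, 209.3] [9, 5, 15] r 30.0 ang -109.5
[291.9, 214.2] [5, 14, 60] r 63.9 ang -92.3
top
[280.5, 168.0] [4, 7, 21] r 54.1 ang 4.1
[283.5, 185.9] [2, 11, 17] r 20.3 ang 66.8
[273.4, 196.1] [4, 5, 17] r 54.9 ang 94.1
```

Top view puts peg 0 at 4.1° and peg 1 at 94.1°, so the wheel is at −41° against the −45° goal. About 4 mm more.

```bash
python3 -m pendant '[{"ax":0,"ay":0,"az":0,"dx":0,"dy":-3,"dz":0,"jaw":1},{"ax":0,"ay":0,"az":0,"dx":0,"dy":-5,"dz":0,"jaw":1},{"ax":0,"ay":0,"az":0,"dx":0,"dy":-5,"dz":0,"jaw":1},{"ax":0,"ay":0,"az":0,"dx":0,"dy":8,"dz":0,"jaw":1},{"ax":0,"ay":0,"az":0,"dx":0,"dy":18,"dz":0,"jaw":1},{"ax":0,"ay":0,"az":0,"dx":0,"dy":20,"dz":-30,"jaw":1},{"ax":0,"ay":0,"az":0,"dx":0,"dy":20,"dz":-75,"jaw":1},{"ax":0,"ay":0,"az":0,"dx":-40,"dy":20,"dz":-100,"jaw":1}]'
python3 - <<'E'
from h import *
go(-70,190,150)
a=snap('top');print('top');wheel(a,.07)
s=snap('side');print('side');wheel(s,.07)
E
```

```text
t: 6.98
position: [0.4693, -0.142, 0.1538]
orientation: [-2.846, -1.318, 0.007]
force: [0.1, -1.6, 0.2]
opening: 0.003
t 6.97 tcp fix [-72.6 -58.8 153.8] F [ 0.1 -1.6  0.2] open 0.0
toolx deg in fixture 24.3 tooly -65.7 tz [-0.006  0.003 -1.   ]
shift [ 104.6 -225.8    5.2]
top
[282.0, 166.9] [5, 6, 21] r 54.7 ang -1.1
[309.5, 176.0] [4, 6, 17] r 54.5 ang -89.9
[291.1, 185.8] [17, 19, 167] r 1.2 ang 141.9
[272.5, 194.4] [4, 6, 19] r 54.8 ang 88.8
[300.1, 203.2] [4, 4, 12] r 52.5 ang 179.1
side
[266.0, 197.9] [4, 13, 40] r 40.0 ang 107.5
[292.0, 199.7] [5, 13, 42] r 45.5 ang -20.4
[278.4, 210.6] [15, 13, 101] r 42.0 ang -128.0
[263.4, 212.6] [5, 14, 51] r 67.1 ang -167.2
[290.7, 215.0] [5, 14, 58] r 70.6 ang -100.5
```

All four pegs agree on the wheel standing at −45.8° (−0.80 rad, well inside ±0.13). The fingertip now goes over the pawl to the outer side of the tab.

```bash
python3 -m pendant '[{"ax":0,"ay":0,"az":6,"dx":34,"dy":-39,"dz":0,"jaw":1},{"ax":0,"ay":0,"az":12,"dx":68,"dy":-78,"dz":0,"jaw":1},{"ax":0,"ay":0,"az":18,"dx":102,"dy":-117,"dz":0,"jaw":1},{"ax":0,"ay":0,"az":24.3,"dx":136,"dy":-156,"dz":0,"jaw":1},{"ax":0,"ay":0,"az":24.3,"dx":168,"dy":-197,"dz":0,"jaw":1},{"ax":0,"ay":0,"az":24.3,"dx":168,"dy":-197,"dz":0,"jaw":1},{"ax":0,"ay":0,"az":24.3,"dx":168,"dy":-197,"dz":30,"jaw":1}]'
python3 - <<'E'
from h import *
go(0,190,88)
w=snap('wrist');s=snap('side');print(blobs(w,'r')[1])
im=np.hstack([w['img'],cv2.resize(s['img'][130:260,200:345],None,fx=384/130*1,fy=384/130)])
cv2.imwrite('pics/p6.png',cv2.resize(im,(800,int(800*im.shape[0]/im.shape[1])))[...,::-1])
E
```

```text
t: 7.95
position: [0.429, 0.1115, 0.1254]
orientation: [-3.064, -0.684, 0.002]
force: [0.1, 0.2, -0.5]
opening: -0.001
t 7.95 tcp fix [-1.000e-01  1.875e+02  1.254e+02] F [ 0.1  0.2 -0.5] open -0.0
toolx deg in fixture -0.3 tooly -90.3 tz [-0.002  0.001 -1.   ]
shift [ 0.1 -2.5 37.4]
[([295, 187, 152, 68, 4721], [358.0, 215.9])]
```

View pics/p6.png

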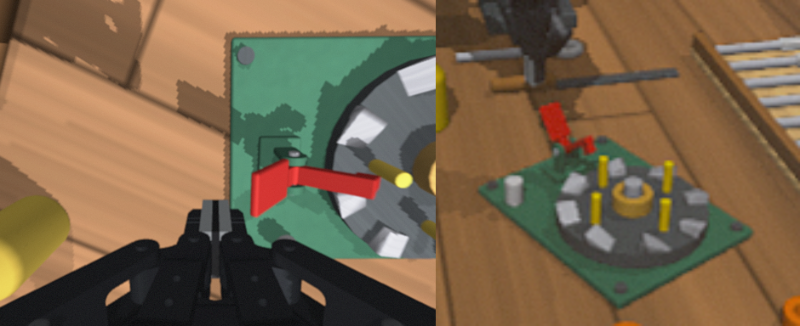

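The fingertip is outside the raised tab with the way clear (tab at wrist (270,190), blank away at the side). I'll descend and push the tab back.

```bash
python3 -m pendant '[{"ax":0,"ay":0,"az":0,"dx":0,"dy":0,"dz":20,"jaw":1},{"ax":0,"ay":0,"az":0,"dx":0,"dy":2,"dz":38,"jaw":1},{"ax":0,"ay":0,"az":0,"dx":0,"dy":10,"dz":38,"jaw":1},{"ax":0,"ay":0,"az":0,"dx":0,"dy":18,"dz":38,"jaw":1},{"ax":0,"ay":0,"az":0,"dx":0,"dy":25,"dz":38,"jaw":1},{"ax":0,"ay":0,"az":0,"dx":0,"dy":32,"dz":38,"jaw":1},{"ax":0,"ay":0,"az":0,"dx":0,"dy":38,"dz":38,"jaw":1},{"ax":0,"ay":0,"az":0,"dx":0,"dy":42,"dz":38,"jaw":1}]'
python3 - <<'E'
from h import *
go(0,138,88)
s=snap('side');print([b for b in blobs(s,'r')[1] if 225<b[1][0]<275 and b[1][1]>150])
for th in (0,.1,.2,.3): print(th,'tabtop',[proj(s,W(q,128+60*np.sin(th),52+60*np.cos(th))).round(1) for q in(-15,15)],'nose',proj(s,W(0,128-58*np.cos(th),56+58*np.sin(th))).round(1))
E
```

```text
t: 9.05
position: [0.4442, 0.0726, 0.0846]
orientation: [-3.063, -0.681, 0.016]
force: [-0.5, 0.5, 0.7]
opening: -0.005
t 9.05 tcp fix [ -3.1 145.7  84.6] F [-0.5  0.5  0.7] open -0.01
toolx deg in fixture -0.4 tooly -90.4 tz [-0.011  0.002 -1.   ]
shift [ 3.1  7.7 -3.5]
[([247, 171, 18, 30, 207], [253.8, 184.8])]
0 tabtop [array([246.9, 174.1]), array([254.6, 171.2])] nose [262.3 195.9]
0.1 tabtop [array([245.7, 173.4]), array([253.4, 170.5])] nose [262.2 194.3]
0.2 tabtop [array([244.6, 172.9]), array([252.2, 170.1])] nose [262.1 192.6]
0.3 tabtop [array([243.5, 172.6]), array([251.1, 169.8])] nose [261.8 190.8]
```

Nearly down. I'll push on in small steps until the stop gives a clear force rise.

```bash
python3 -m pendant '[{"ax":0,"ay":0,"az":0,"dx":1,"dy":1,"dz":0,"jaw":1},{"ax":0,"ay":0,"az":0,"dx":1,"dy":2,"dz":0,"jaw":1},{"ax":0,"ay":0,"az":0,"dx":1,"dy":3,"dz":0,"jaw":1},{"ax":0,"ay":0,"az":0,"dx":1,"dy":3,"dz":0,"jaw":1}]'
python3 - <<'E'
from h import *
go(0,138,88)
s=snap('side');print([b for b in blobs(s,'r')[1] if 225<b[1][0]<275 and b[1][1]>150])
E
```

```text
t: 9.6
position: [0.4457, 0.0713, 0.0844]
orientation: [-3.061, -0.68, 0.017]
force: [-2.5, 9.0, 1.9]
opening: 0.002
t 9.6 tcp fix [ -2.3 143.9  84.4] F [-2.5  9.   1.9] open 0.0
toolx deg in fixture -0.4 tooly -90.4 tz [-0.012  0.004 -1.   ]
shift [ 2.3  5.9 -3.7]
[([247, 172, 18, 30, 200], [254.0, 185.2])]
```

9 N is far above the ~2 N hinge friction, so the pawl is on its stop. I'll retract and check.

```bash
python3 -m pendant '[{"ax":0,"ay":0,"az":0,"dx":0,"dy":1,"dz":0,"jaw":1},{"ax":0,"ay":0,"az":0,"dx":0,"dy":1,"dz":0,"jaw":1},{"ax":0,"ay":0,"az":0,"dx":0,"dy":-20,"dz":0,"jaw":1},{"ax":0,"ay":0,"az":0,"dx":0,"dy":-40,"dz":0,"jaw":1},{"ax":0,"ay":0,"az":0,"dx":0,"dy":-40,"dz":-40,"jaw":1},{"ax":0,"ay":0,"az":0,"dx":0,"dy":-60,"dz":-85,"jaw":1},{"ax":0,"ay":0,"az":0,"dx":0,"dy":-60,"dz":-95,"jaw":1},{"ax":0,"ay":0,"az":0,"dx":0,"dy":-60,"dz":-95,"jaw":1}]'
python3 - <<'E'
from h import *
go(0,138,88)
s=snap('side');print([b for b in blobs(s,'r')[1] if 225<b[1][0]<275 and b[1][1]>150])
a=snap('top');print([b for b in blobs(a,'r')[1] if 240<b[1][0]<275]);wheel(a,.07)
x=cv2.resize(s['img'][140:240,220:320],(400,400),interpolation=cv2.INTER_CUBIC);y=cv2.resize(a['img'][140:250,225:335],(400,400),interpolation=cv2.INTER_CUBIC)
cv2.imwrite('pics/p7.png',np.hstack([x,y])[...,::-1])
a0=np.load('a.npy',allow_pickle=True).item();b0=np.load('b.npy',allow_pickle=True).item()
d=np.abs(a['img'].astype(int)-a0['img']).max(2)>60
n,l,st,c=cv2.connectedComponentsWithStats(d.astype(np.uint8));print([st[i].tolist() for i in range(1,n) if st[i][4]>25])
E
```

```text
t: 10.65
position: [0.4216, 0.1252, 0.1799]
orientation: [-3.061, -0.681, 0.016]
force: [1.1, 0.1, -0.3]
opening: 0.001
t 10.65 tcp fix [ -0.9 202.9 179.9] F [ 1.1  0.1 -0.3] open 0.0
toolx deg in fixture -0.3 tooly -90.3 tz [-0.011  0.003 -1.   ]
shift [ 2.1 65.7 91.4]
[([248, 171, 17, 31, 198], [254.1, 185.2])]
[([245, 196, 24, 17, 153], [256.0, 203.3])]
[282.0, 167.1] [5, 6, 23] r 54.3 ang -0.8
[310.0, 176.2] [5, 6, 22] r 55.4 ang -91.0
[290.9, 186.0] [18, 19, 179] r 1.8 ang 128.6
[272.5, 194.5] [4, 6, 20] r 54.9 ang 89.0
[300.6, 203.7] [5, 5, 19] r 54.3 ang 179.7
[[76, 165, 73, 72, 2860], [280, 165, 5, 6, 26], [307, 174, 6, 6, 28], [315, 177, 8, 7, 27], [92, 185, 381, 199, 29640], [260, 191, 8, 6, 37], [288, 211, 4, 9, 28], [153, 213, 4, 19, 68], [239, 213, 4, 14, 46], [0, 215, 107, 63, 3253], [0, 250, 28, 8, 160], [0, 277, 83, 28, 1789], [161, 291, 37, 44, 969], [27, 315, 25, 18, 97], [54, 314, 33, 32, 718], [473, 341, 39, 43, 1201], [299, 365, 19, 19, 229], [233, 369, 13, 15, 142]]
```

View pics/p7.png

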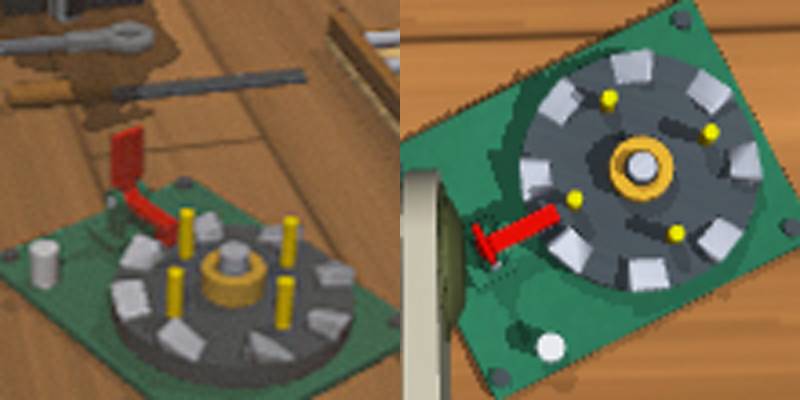

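The side and top views show the pawl's red blob matching the starting "down" pose to within a pixel, the wheel at −45.8°, the collar on its post and the blank in place. The robot is clear, so I'm handing in.

```bash
python3 -c "
from bench import env
print(env.close_job())"
```

```text
the job is handed in; nothing more can be done
None
```

The job is done and handed in at about 10.8 s. With the shut fingertip I did three things:
- **Raise:** pushed the thumb tab outward until the pawl stood at about 0.55 rad.
- **Index:** pushed peg 2 clockwise by one notch.
- **Lower:** pushed the tab back until it met its stop at about 9 N, well above the roughly 2 N hinge friction.

**Last checks:**
- **Wheel:** it stands at about −0.80 rad against the −0.785 target. All four pegs agree to within about 1°.
- **Pawl:** its outline in both fixed views is within a pixel of the starting down position.
- **Collar and blank:** the collar is still on its post, and the blank stands beside the pawl as before.
- **Robot:** clear of everything. The highest wrist force I read at the end of a move was about 10 N.

**What disagreed or was not confirmed:**
- My first peg triangulation paired the wrong pegs; the corrected pairing put them at 68–71 mm high, against the 74 mm peg top, because I aimed slightly below the tops.
- The first move command was refused; the arm did not move.
- Peg angles from the side view alone were unreliable, so the wheel angle rests on the top view.
- I did not measure the other loose tools again: the before-and-after comparison was swamped by the arm and its shadow. The tool stayed well away from them.

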